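# Peel the top tray off the clinging stack and hold it out

### The job

The top tray of the pale teal nested stack is stuck to the trays below, and a straight pull can bring them along. Take it by its upright orange finger tab and peel it off by raising that corner well up first while the opposite corner still rests on the stack, leaving the rest of the stack standing where it is and the things around undisturbed. Then hold the tray out centred over the round blue mat, level and open side up, about 15 cm above the trolley top, and finish while still holding it there in the gripper, still and clear of everything else.

Things in the scene. Friction and masses are not known exactly. Their poses are not given: they have to be found in the camera images.
- tray_mid (a point): Middle of the loose top tray (80 g): pale teal formed plastic, rim 170 x 120 mm (its x, y), 28 mm deep, flange 12 mm wide, 3 mm thick. The point is on its centre axis, 14 mm above its underside, 14 mm below its rim top. z points out of the open side. At the start it is nested in the stack, same direction, the point 44 mm and the rim top 58 mm above the trolley top.
- tab_mid (a point): Centre of the upright orange tab on one corner of the top tray: a fin 28 mm long, 10 thick, 30 tall on the rim; the point is 15 mm above the rim top, 73 mm above the trolley at the start. It lies 100 mm from the tray's centre axis, at -35 degrees from the tray's x (between +x and -y); its length runs along that line: pinch across it. Axes are the tray's.
- far_corner (a point): Corner of the top tray opposite the tab, on top of the rim: 81 mm along -x and 56 mm along +y from tray_mid, 14 mm above it. Peeling turns the tray about this corner, which rests on a lug of the tray below.
- stack: The rest of the stack: three like trays nested, one loose unit of 0.9 kg, 48 mm to its rim. Origin under its centre, axes as the top tray's. Four sprung beads on its long edges, 40 mm either side of the middle, hold the top tray's rim down; each lets go at 2 to 3 N once the rim has risen 5 mm there. They reach 11 mm beyond the edge and 11 mm above the top rim.
- mat: Round dark blue hand-over mat with a white ring, 140 mm across, 4 mm thick, fixed. Origin at the centre of its underside.
- green_bottle: Green bottle with a dark green cap, 64 mm across, 160 mm tall, loose bystander. Origin under its centre.
- tape: Roll of white tape lying flat, 48 mm across, 25 mm high, loose bystander. Origin under its centre.
- gauze: Flat swab packet, 62 x 63 x 8 mm, loose bystander. Origin under its centre.

How it is judged:
By the outcome, as a careful person would: the job done as asked, in the order asked, and still so for the second after the job is handed in, while the arm keeps its last pose, push and grip.
It also fails if it takes over 40 s, if anything falls off the work surface, if the arm or the gripper's body presses on something with over 40 N, if the wrist force passes 120 N, or if a joint passes its speed limit or range.

### The arm

A 7-joint arm with a two-finger parallel gripper is mounted at the origin on a cart in front of the work surface, level with it; the furniture and walls round the work are solid. World frame = base frame: x ahead of the robot, y to its left, z up, the work surface at z = 0. Lengths are in m, angles in rad, forces in N, time in s.
With the tool pointing down it reaches from about 0.4 to 0.875 m from the base axis. Payload 19.3 kg.
Tool frame: the origin (TCP) lies at the very end of the fingers, on their centre line; the grasp point (between the pads) lies 19 mm behind it; z points along the fingers, y is the direction in which the jaws open and shut (so a half turn about z gives the same grasp; the last joint's range is limited). The gripper opens to 85 mm and grips with 20 to 120 N. Pads are 22 mm wide; open, the fingers measure 114 mm over their backs; the gripper's body (76 mm by 85 mm) begins 54 mm behind the grasp point. The pads swing forward as they close: fully open they stand 13 mm farther back than shut.
Start: joints at [-1.201, 0.521, -0.036, 1.599, 0.021, 1.021, -0.113], TCP at [0.266, 0.566, 0.231] pointing down, gripper open.
Joint ranges: [-2.91, 2.91], [-0.3, 2.13], [-1.5, 1.42], [0.17, 2.43], [-1.26, 4.41], [0.16, 1.93], [-2.52, 2.52]. Speed limits (rad/s): [1.89, 1.89, 2.39, 2.39, 3.01, 3.01, 3.01].

### API

Orientations are given as [roll, pitch, yaw] about the fixed x, y, z axes, in that order (R = Rz(yaw) Ry(pitch) Rx(roll)).
In Python, from workcell import bot, grab_frame, calibration, workorder gives the robot as it stands.
- The arm moves only by the tool move_arm, never from a script. Its arguments are lists of equal length, an entry for each row: "jaw": the closure in counts, from 0 (fully open) to 255 (shut); "dp": the shift along the tool's x, y, z in units of 800 mm (1.0 is 800 mm), a list of three; "rotation": the turn, a rotation vector about the tool's x, y, z in units of pi rad (1.0 is pi rad), a list of three. In form: {"jaw": [jaw, ...], "dp": [[dx, dy, dz], ...], "rotation": [[rx, ry, rz], ...]}. A call has 1 to 10 rows; each row shifts and turns the commanded pose from where the row before left it, along the tool's axes as they then stand; what a row does not reach is not made up. A row lasts 1/8 s, in which the tool goes at most 62.5 mm and 10.7 degrees, less where a joint would pass 70% of its speed; a pose out of reach is approached as far as the arm can. A call with a number of a shift or a turn outside -1 to 1 is refused whole. A call with a gripper value outside its range is refused whole. The fingers move at their own pace and stop on an object; "squeeze" is the grip in N (left out, the last holds). Time passes only in rows, so rows that do not move let the fingers close. It gives the time, the measured TCP pose, the force and the opening at its end, in the units of the state.
- bot.observe(): the state, without advancing time (a new reading comes with each control period).
- grab_frame(name): name is "scene" or "side" or "wrist"; returns the picture (400x640x3 uint8, blue, green, red); there is no depth.
- calibration(name): a dict with "camera_matrix" (3x3 intrinsics, pixels), "T" (4x4, takes a point from camera to world coordinates). Camera axes: x right, y down, z forward; pixel columns grow to the right and rows downward; lengths in m; the calibration is good to about 2 mm. The wrist camera is an equidistant fisheye: a pixel r from the principal point sees the ray r / f radians off the axis. A picture is of the moment at which its call begins: read the wrist's pose just before it. calibration takes no time and is no camera call; for the wrist camera it gives the pose at the moment of the call.
- workorder.job_done(): hands the job in, once; it reports no verdict.
The state is a dict: "clock": time; "qpos": joint angles; "qd": joint speeds; "joint_efforts": joint torques, N m; "position": TCP position; "tool_rot": TCP orientation; "force": force on the tool from outside, world axes, zero at the start; "moment": the same for the moment, N m; "grip_width": finger opening in m.
Only numpy, scipy, OpenCV 4.12 (cv2) and the standard library are available. Lean on these libraries where they do the work, as an engineer would, in place of code of your own. Each camera call takes 0.05 s, during which the arm holds its last target. There are 200 camera calls.

## Working session

There is one attempt and no reset: what is moved stays moved. The work goes in short steps, Python scripts to look and compute and a tool call to move; the robot and the scene stay as the last step left them, time stands still between calls to the robot, and variables do not carry over. Pictures are saved under pics/ and viewed, about 8 in all and at most 12, crops included, and the job is handed in when it is done.

Besides the shell and the picture viewer there is one more tool, called after "Request:" as a command line: name --argument value ..., lists and objects as JSON in quotes. move_arm: Moves the arm, as the interface text tells. Shifts and turns lie within -1 to 1; 1 stands for 800 mm of shift or pi rad of turn. Its arguments: {"type":"object","properties":{"jaw":{"type":"array","items":{"type":"number"}},"dp":{"type":"array","items":{"type":"array","items":{"type":"number","minimum":-1,"maximum":1}}},"rotation":{"type":"array","items":{"type":"array","items":{"type":"number","minimum":-1,"maximum":1}}},"squeeze":{"type":"number"}},"required":["jaw","dp","rotation"]}

```bash
mkdir -p pics
python3 - <<'E'
from workcell import bot, grab_frame, calibration
import cv2,numpy as np
np.set_printoptions(precision=4,suppress=True)
for n in("scene","side"):
    cv2.imwrite(f"pics/{n}0.png",grab_frame(n)); c=calibration(n); print(n,np.array(c["camera_matrix"]),np.array(c["T"]))
print(bot.observe())
E
```

```text
scene [[509.8996   0.     321.5178]
 [  0.     509.8996 207.1001]
 [  0.       0.       1.    ]] [[ 0.8938 -0.3004  0.3331  0.0863]
 [-0.4486 -0.5943  0.6675 -0.6724]
 [-0.0025 -0.746  -0.6659  0.9358]
 [ 0.      0.      0.      1.    ]]
side [[365.2143   0.     322.5317]
 [  0.     365.2143 203.4673]
 [  0.       0.       1.    ]] [[ 0.9275 -0.1431  0.3453  0.2176]
 [-0.3737 -0.3345  0.8651 -0.5031]
 [-0.0083 -0.9315 -0.3637  0.3865]
 [ 0.      0.      0.      1.    ]]
{'clock': 0.1, 'qpos': array([-1.2012,  0.5219, -0.0363,  1.6   ,  0.0212,  1.0211, -0.1128]), 'qd': array([-0.0006, -0.0029,  0.0002, -0.0014, -0.0013, -0.0001,  0.0001]), 'joint_efforts': array([  0.0042, -92.8492,   1.9846, -37.0534,   0.0182,   0.0052,
         0.    ]), 'position': array([0.266 , 0.5652, 0.2308]), 'tool_rot': array([-3.1405,  0.0001,  2.7017]), 'force': array([-0.505 ,  0.1514,  0.238 ]), 'moment': array([ 0.0614, -0.0425,  0.0298]), 'grip_width': 0.08546738852293664}
```

View pics/scene0.png

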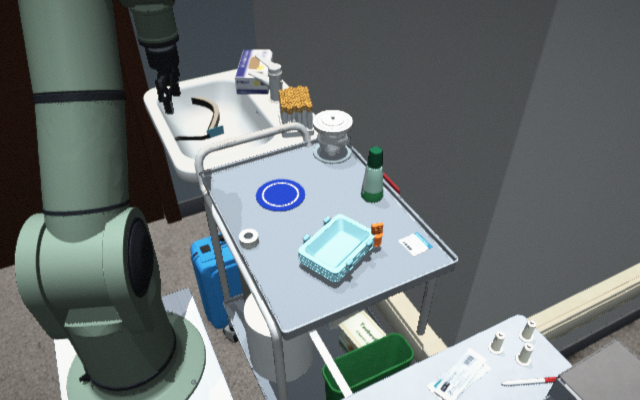

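View pics/side0.png

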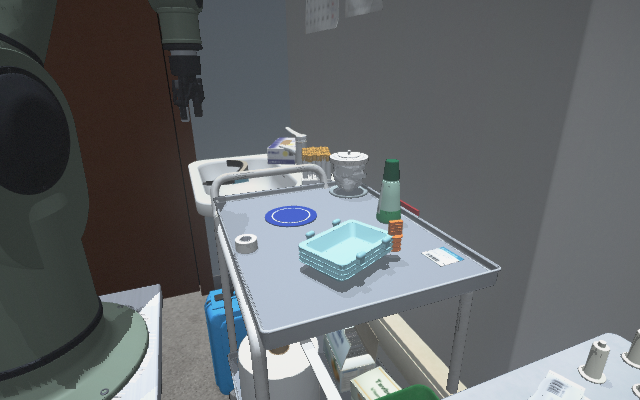

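The scene view shows the stack near (338,247), its orange tab at (377,232), the mat at (281,195), the bottle at (372,180), the tape at (249,238) and the gauze at (415,244). I'll enlarge the area around the stack.

Run:
```python
import cv2,numpy as np
a=cv2.imread("pics/scene0.png")[200:290,285:405]; b=cv2.imread("pics/side0.png")[205:295,290:410]
f=lambda i:cv2.resize(i,None,fx=6.5,fy=6.5,interpolation=cv2.INTER_CUBIC)
a,b=f(a),f(b)
cv2.imwrite("pics/c1.png",a);cv2.imwrite("pics/c2.png",b)
for n in("scene","side"):
    im=cv2.imread(f"pics/{n}0.png"); h=cv2.cvtColor(im,cv2.COLOR_BGR2HSV)
    for nm,lo,hi in(("orange",(5,180,120),(16,255,255)),("blue",(110,150,60),(125,255,255))):
        m=cv2.inRange(h,lo,hi); k,l,s,c=cv2.connectedComponentsWithStats(m)
        for i in range(1,k):
            if s[i,4]>25: print(n,nm,s[i],c[i])
```

```text
scene orange [372 225  10  21 111] [377.33333333 233.94594595]
scene blue [256 180  49  31 436] [279.86009174 196.23394495]
scene blue [264 184  33  21 521] [280.00383877 193.91554702]
side blue [265 206  52  20 654] [290.2706422  215.54740061]
```

View pics/c1.png

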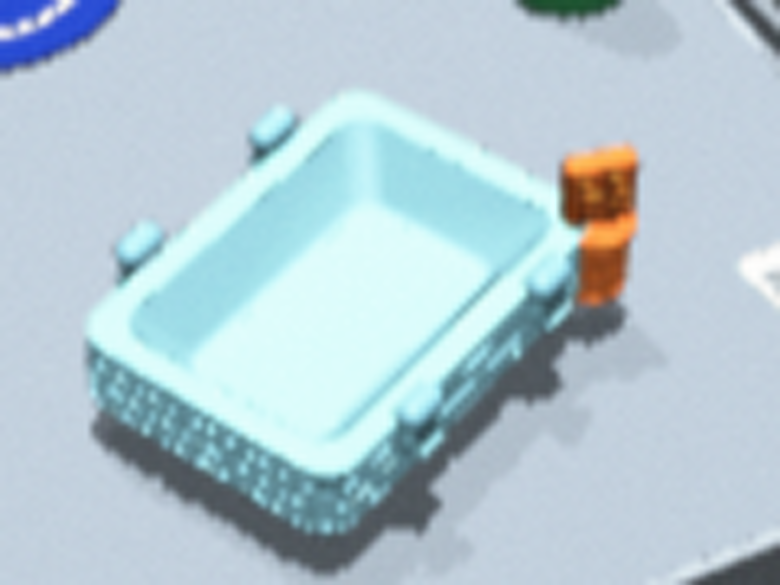

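View pics/c2.png

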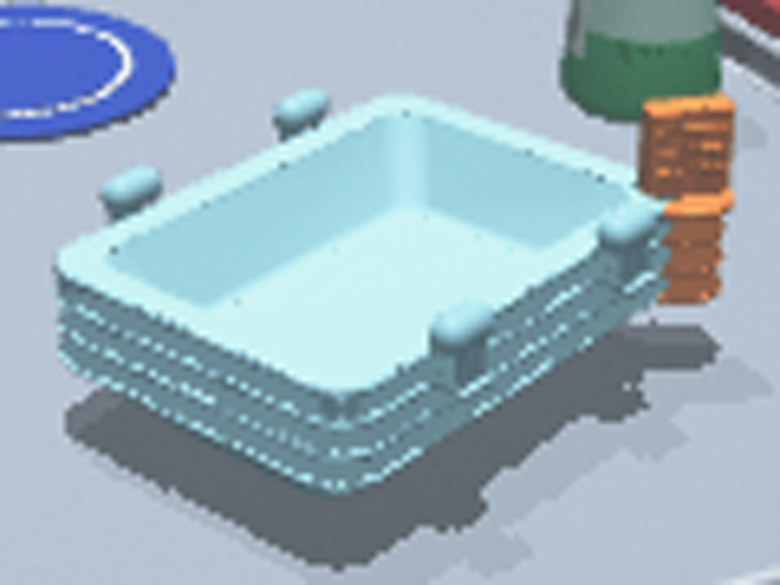

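```bash
cat > h.py <<'E'
import numpy as np
from workcell import calibration
np.set_printoptions(precision=4,suppress=True)
def bp(n,uv,z):
    c=calibration(n);K=np.array(c["camera_matrix"]);T=np.array(c["T"])
    d=T[:3,:3]@np.linalg.inv(K)@np.r_[uv,1.];o=T[:3,3]
    return (o+d*(z-o[2])/d[2])
E
python3 - <<'E'
from h import *
from scipy.optimize import least_squares
S={"scene":((285,200),{"L":[(130,285),(240,180),(300,122)],"N":[(110,355),(200,410),(290,463)],"F":[(400,98),(480,142),(540,175)],"R":[(365,460),(470,360),(510,322)]}, (600,187)),
   "side":((290,205),{"L":[(85,240),(200,170),(360,100)],"N":[(80,285),(190,335),(300,383)],"F":[(440,103),(540,140),(630,178)],"R":[(375,385),(430,350),(570,265)]},(687,148))}
P={}
for n,(o,e,t) in S.items():
    q=lambda p:(np.array(p)+.5)/6.5-.5+o
    P[n]={k:[bp(n,q(p),.058)[:2] for p in v] for k,v in e.items()}
    print(n,"tab",bp(n,q(t),.073))
def res(x,ns):
    c,s=np.cos(x[2]),np.sin(x[2]);r=[]
    for n in ns:
        for k,v in P[n].items():
            for p in v:
                d=p-x[:2];lx=c*d[0]+s*d[1];ly=-s*d[0]+c*d[1]
                r.append({"L":ly-.06,"R":-ly-.06,"F":lx-.085,"N":-lx-.085}[k])
    return r
for ns in(["scene"],["side"],["scene","side"]):
    best=least_squares(res,[.5,0,.5],args=(ns,)); x=best.x
    print(ns,x,np.degrees(x[2]),"res mm",np.array(best.fun)*1e3,"tab",x[:2]+.1*np.array([np.cos(x[2]-np.radians(35)),np.sin(x[2]-np.radians(35))]))
print("mat",bp("scene",(280,195),.004),bp("side",(290.5,216),.004))
print("bottle",bp("scene",(371.5,196),.0),"capt",bp("side",(391,163),.16),"tape",bp("scene",(249,239),.012),"gauze",bp("scene",(415,244),.008))
E
```

```text
scene tab [0.6031 0.0627 0.073 ]
side tab [0.6005 0.0622 0.073 ]
['scene'] [0.5056 0.0793 0.4449] 25.492854299929352 res mm [-0.8367  1.2372  2.6782  1.4636  2.4153  2.6043  3.5073  2.0285  0.9473
 -0.4364  1.3828  2.1322] tab [0.6042 0.0628]
['side'] [0.4995 0.0799 0.4484] 25.689282392703863 res mm [-2.7986  4.1828  0.5895 -0.5163 -0.345  -0.9738  2.3956  0.2386 -4.4693
  0.7273  0.3808  0.8656] tab [0.5981 0.0637]
['scene', 'side'] [0.5026 0.0796 0.4426] 25.356904724476678 res mm [-2.4746 -0.2377  1.2977 -1.0912 -0.2394 -0.1459  6.0678  4.6817  3.6682
  1.2382  2.9117  3.6034 -1.5473  5.7737  2.6241  2.3716  2.2897  1.4312
 -0.498  -2.4076 -6.8963 -0.4798 -0.9683 -0.8694] tab [0.6012 0.0628]
mat [0.4709 0.3603 0.004 ] [0.4685 0.3552 0.004 ]
bottle [ 0.7015  0.2441 -0.    ] capt [0.6799 0.2159 0.16  ] tape [0.3291 0.228  0.012 ] gauze [0.6984 0.0261 0.008 ]
```

Both cameras agree to about 3 mm: tab at (0.602, 0.063), tray yaw 25.4° and mat at about (0.470, 0.358). I'll raise the arm, turn it and cross over.

Request:
move_arm --jaw '[0,0,0,0,0,0,0,0,0,0]' --dp '[[0,0,-0.05],[0,0,-0.06],[0,0,-0.06],[0,0,-0.04],[-0.03,-0.032,0],[-0.043,-0.046,0],[-0.043,-0.046,0],[-0.043,-0.046,0],[-0.043,-0.046,0],[-0.043,-0.046,0]]' --rotation '[[0,0,-0.0217],[0,0,-0.0217],[0,0,-0.0217],[0,0,-0.0217],[0,0,0],[0,0,0],[0,0,0],[0,0,0],[0,0,0],[0,0,0]]'

```text
clock: 1.35
position: [0.4252, 0.3246, 0.3991]
tool_rot: [-3.141, -0.0, 2.974]
force: [1.2, 0.9, -0.3]
grip_width: 0.0852
```

Request:
move_arm --jaw '[0,0,0,0,0,0,0,0,0,0]' --dp '[[-0.043,-0.046,0],[-0.043,-0.046,0],[-0.043,-0.046,0],[-0.043,-0.046,0],[-0.043,-0.046,0],[-0.04,-0.042,0],[-0.019,-0.02,0.05],[0,0,0.06],[0,0,0.05],[0,0,0]]' --rotation '[[0,0,0],[0,0,0],[0,0,0],[0,0,0],[0,0,0],[0,0,0],[0,0,0],[0,0,0],[0,0,0],[0,0,0]]'

```text
clock: 2.6
position: [0.6005, 0.0593, 0.269]
tool_rot: [-3.14, -0.005, 2.974]
force: [-0.1, 0.3, 1.7]
grip_width: 0.0855
```

Run:
```python
from h import *
from workcell import *
import cv2
s=bot.observe();c=calibration("wrist");print(s["clock"],s["position"],s["tool_rot"],s["qpos"],s["force"],c)
cv2.imwrite("pics/w1.png",grab_frame("wrist"))
```

```text
2.6 [0.6005 0.0593 0.269 ] [-3.1397 -0.0047  2.9745] [-0.3159  0.4581  0.1717  1.6193 -0.0857  1.0767  1.2832] [-0.1012  0.3427  1.7251] {'camera_matrix': array([[309.7069,   0.    , 320.3554],
       [  0.    , 309.7069, 196.15  ],
       [  0.    ,   0.    ,   1.    ]]), 'T': array([[ 0.1661,  0.9403,  0.2971,  0.5254],
       [ 0.9861, -0.1575, -0.0528,  0.0713],
       [-0.0029,  0.3017, -0.9534,  0.4126],
       [ 0.    ,  0.    ,  0.    ,  1.    ]])}
```

View pics/w1.png

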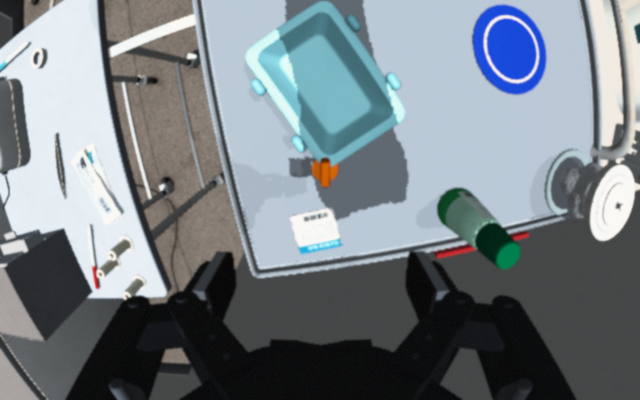

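The wrist view shows the tab at about (325,173), the mat at (509,49), and the gauze and bottle clear of the descent. I'll refine with the fisheye model.

```bash
cat >> h.py <<'E'
def bw(uv,z,c):
    K=c["camera_matrix"];T=c["T"];d=(np.array(uv)-K[:2,2])/K[0,0];t=np.hypot(*d)
    r=T[:3,:3]@np.r_[d/t*np.sin(t),np.cos(t)];o=T[:3,3]
    return o+r*(z-o[2])/r[2]
E
python3 - <<'E'
from h import *
import cv2
c=calibration("wrist");im=cv2.imread("pics/w1.png");h=cv2.cvtColor(im,cv2.COLOR_BGR2HSV)
m=cv2.inRange(h,(5,150,100),(18,255,255));k,l,s,ce=cv2.connectedComponentsWithStats(m)
for i in range(1,k):
    if s[i,4]>40: print(s[i],ce[i])
m=cv2.inRange(h,(112,150,100),(125,255,255));m[:,:450]=0;p=cv2.findNonZero(m);e=cv2.fitEllipse(cv2.convexHull(p));print(e,"mat",bw(e[0],.004,c))
for z in(.06,.073,.088):print(z,[bw(p,z,c)[:2] for p in((325,160),(325,187))])
b=cv2.resize(im[0:210,230:430],None,fx=3.9,fy=2.85*0+3.9*.73,interpolation=cv2.INTER_CUBIC) if 0 else cv2.resize(im[130:200,280:370],None,fx=8,fy=8,interpolation=cv2.INTER_CUBIC)
cv2.imwrite("pics/w1c.png",b)
E
```

```text
[312 161  26  26 454] [324.1388 172.152 ]
((509.0238952636719, 48.992130279541016), (68.8048324584961, 91.37458801269531), 157.9225616455078) mat [0.4772 0.3605 0.004 ]
0.06 [array([0.5952, 0.0646]), array([0.6275, 0.0593])]
0.073 [array([0.5926, 0.0648]), array([0.6237, 0.0597])]
0.088 [array([0.5897, 0.0651]), array([0.6195, 0.0602])]
```

View pics/w1c.png

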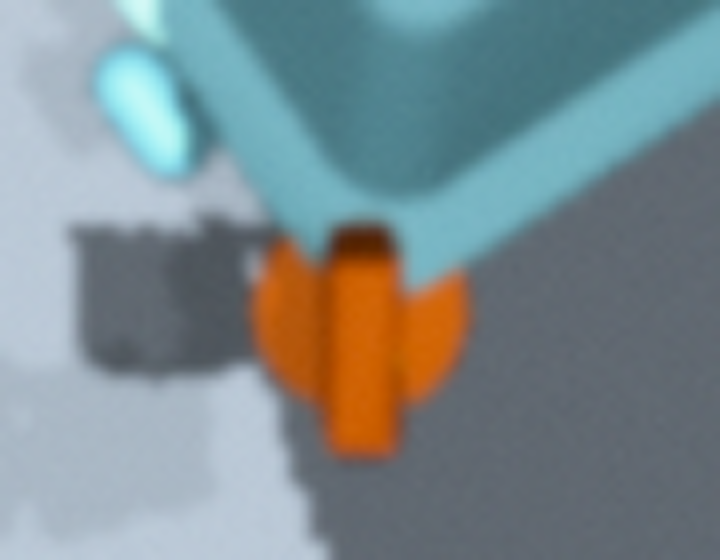

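The tab's top centre is at about (0.6055, 0.0625) by the wrist and (0.602, 0.063) by the fixed cameras. The fin measures 27.4 mm long (28 expected) and lies in line with tool x. Descending now.

Request:
move_arm --jaw '[0,0,0,0,0,0,0,0,0]' --dp '[[-0.0037,0.0047,0.02],[0,0,0.05],[0,0,0.05],[0,0,0.05],[0,0,0.04],[0,0,0.03],[0,0,0.012],[0,0,0],[0,0,0]]' --rotation '[[0,0,0],[0,0,0],[0,0,0],[0,0,0],[0,0,0],[0,0,0],[0,0,0],[0,0,0],[0,0,0]]'

```text
clock: 3.78
position: [0.6061, 0.0628, 0.0708]
tool_rot: [3.141, 0.002, 2.974]
force: [-0.5, 0.2, -0.1]
grip_width: 0.0851
```

Run:
```python
from h import *
from workcell import *
import cv2
s=bot.observe();print(s["position"],s["tool_rot"],s["force"])
im=grab_frame("wrist");b=grab_frame("side")
cv2.imwrite("pics/w2.png",np.hstack([cv2.resize(im[150:400,170:470],(400,333)),cv2.resize(b[190:315,300:450],(400,333))]))
```

```text
[0.6061 0.0628 0.0708] [3.141  0.0016 2.9745] [-0.5487  0.1539 -0.1295]
```

View pics/w2.png

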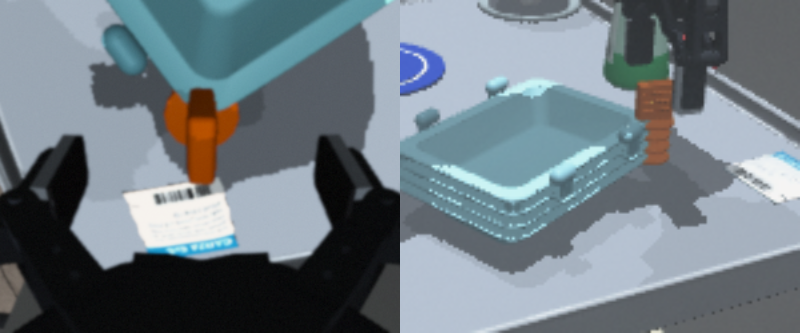

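Run:
```python
from h import *
c=calibration("wrist");f=lambda u,v:(170+u*.75,150+v*.75)
for p in((202,118),(202,183),(202,150)):print(bw(f(*p),.088,c))
```

```text
[0.5898 0.065  0.088 ]
[0.6161 0.0606 0.088 ]
[0.6022 0.0629 0.088 ]
```

The fingers straddle the fin centrally. I'll shift 2–3 mm back toward the tray, go down 8 mm and close.

Request:
move_arm --jaw '[0,0,255,255,255,255,255,255,255,255]' --dp '[[0.003,0,0.0104],[0,0,0],[0,0,0],[0,0,0],[0,0,0],[0,0,0],[0,0,0],[0,0,0],[0,0,0],[0,0,0]]' --rotation '[[0,0,0],[0,0,0],[0,0,0],[0,0,0],[0,0,0],[0,0,0],[0,0,0],[0,0,0],[0,0,0],[0,0,0]]' --squeeze 80

```text
clock: 5.12
position: [0.603, 0.0631, 0.0615]
tool_rot: [3.141, 0.0, 2.974]
force: [-0.2, -0.2, 5.2]
grip_width: 0.0084
```

Run:
```python
from h import *
from workcell import *
from scipy.spatial.transform import Rotation as R
s=bot.observe();print(s)
# peel rows: TCP at radius vector from far corner (in tool frame: corner at +x 0.1985, z +4mm)
p=s["position"];Rt=R.from_euler("xyz",s["tool_rot"])
tab=np.array([.603,.063]);a=np.radians(-9.6);fc=np.r_[tab-.1985*np.array([np.cos(a),np.sin(a)]),.058]
r=Rt.inv().apply(fc-p);print("corner in tool",r)
for st in(2,2.5,3):
    q=R.from_rotvec([0,-np.radians(st),0]);
    print(st,(r-q.apply(r))/.8,st/180)
```

```text
{'clock': 5.125, 'qpos': array([-0.2834,  0.7167,  0.1198,  1.776 , -0.129 ,  0.6563,  1.3132]), 'qd': array([-0.0029, -0.0011, -0.0002,  0.0003,  0.0015,  0.0003,  0.0012]), 'joint_efforts': array([  0.1164, -95.7174,   6.8647, -25.6106,   0.1147,  -0.3819,
         0.0285]), 'position': array([0.603 , 0.0631, 0.0615]), 'tool_rot': array([3.1415, 0.0002, 2.9744]), 'force': array([-0.1662, -0.193 ,  5.2386]), 'moment': array([0.1104, 0.2992, 0.0037]), 'grip_width': 0.008391692533970952}
corner in tool [0.1985 0.     0.0035]
2 [ 0.0003  0.     -0.0087] 0.011111111111111112
2.5 [ 0.0004  0.     -0.0108] 0.013888888888888888
3 [ 0.0006  0.     -0.013 ] 0.016666666666666666
```

Gripped (8.4 mm reading on the 10 mm fin). Peeling about the far corner at 2° per row.

Request:
move_arm --jaw '[255,255,255,255,255,255]' --dp '[[0.0003,0,-0.0087],[0.0003,0,-0.0087],[0.0003,0,-0.0087],[0.0003,0,-0.0087],[0.0003,0,-0.0087],[0,0,0]]' --rotation '[[0,-0.0111,0],[0,-0.0111,0],[0,-0.0111,0],[0,-0.0111,0],[0,-0.0111,0],[0,0,0]]'

```text
clock: 5.88
position: [0.5992, 0.0637, 0.0962]
tool_rot: [-3.141, 0.175, 2.975]
force: [-0.4, -2.4, 0.4]
grip_width: 0.0088
```

Run:
```python
from h import *
from workcell import *
import cv2
s=bot.observe();print(s["position"],s["tool_rot"],s["force"],s["moment"],s["grip_width"])
a=grab_frame("scene");b=grab_frame("side")
cv2.imwrite("pics/p1.png",np.hstack([cv2.resize(a[185:295,275:407],(400,333)),cv2.resize(b[190:300,290:422],(400,333))]))
```

```text
[0.5992 0.0637 0.0962] [-3.1414  0.1745  2.9751] [-0.3606 -2.3608  0.3558] [-0.3322  0.1101  0.1349] 0.008779233211271198
```

View pics/p1.png

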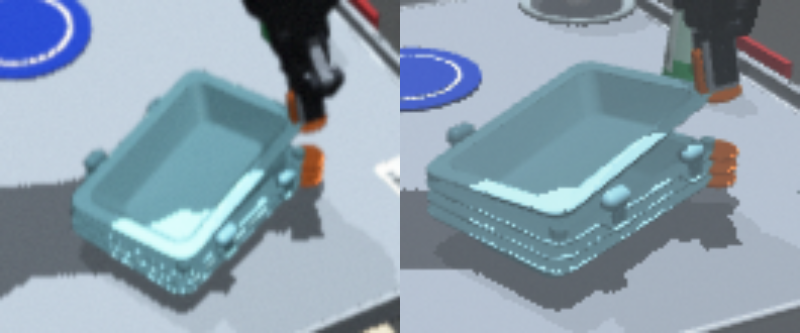

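The pictures show the top tray peeling at about 10°: the tab corner is up, the far corner is down, and the stack stands. I'll carry on to 26°.

Request:
move_arm --jaw '[255,255,255,255,255,255,255,255,255,255]' --dp '[[0.0003,0,-0.0087],[0.0003,0,-0.0087],[0.0003,0,-0.0087],[0.0003,0,-0.0087],[0.0003,0,-0.0087],[0.0003,0,-0.0087],[0.0003,0,-0.0087],[0.0003,0,-0.0087],[0,0,0],[0,0,0]]' --rotation '[[0,-0.0111,0],[0,-0.0111,0],[0,-0.0111,0],[0,-0.0111,0],[0,-0.0111,0],[0,-0.0111,0],[0,-0.0111,0],[0,-0.0111,0],[0,0,0],[0,0,0]]'

```text
clock: 7.22
position: [0.5821, 0.0649, 0.1445]
tool_rot: [-3.137, 0.431, 2.974]
force: [0.4, -0.2, -0.6]
grip_width: 0.0084
```

Run:
```python
from h import *
from workcell import *
import cv2
s=bot.observe();print(s["position"],s["tool_rot"],s["force"],s["moment"],s["grip_width"])
a=grab_frame("scene");b=grab_frame("side")
cv2.imwrite("pics/p2.png",np.hstack([cv2.resize(a[185:295,275:407],(400,333)),cv2.resize(b[190:300,290:422],(400,333))]))
```

```text
[0.5821 0.0649 0.1445] [-3.1372  0.4309  2.9735] [ 0.3737 -0.247  -0.6485] [0.0773 0.4552 0.0468] 0.008389699477894797
```

View pics/p2.png

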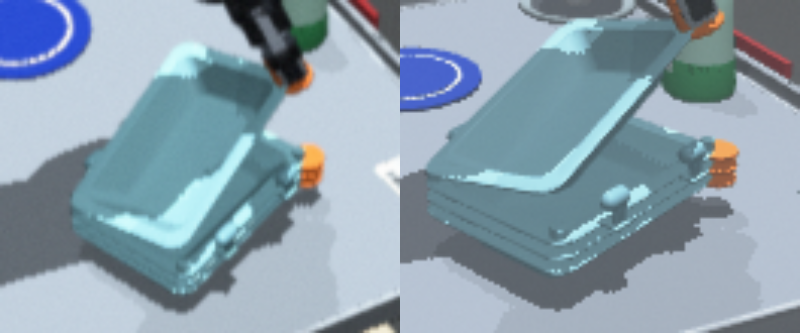

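It is at 24.7° with the tab corner about 83 mm up, the far corner still on the stack and the stack unmoved. Lifting straight up with the tilt held.

Request:
move_arm --jaw '[255,255,255,255,255,255,255,255,255,255]' --dp '[[-0.0026,0,-0.0057],[-0.0052,0,-0.0113],[-0.0104,0,-0.0227],[-0.0104,0,-0.0227],[-0.0104,0,-0.0227],[-0.0104,0,-0.0227],[-0.0104,0,-0.0227],[-0.0104,0,-0.0227],[-0.0104,0,-0.0227],[0,0,0]]' --rotation '[[0,0,0],[0,0,0],[0,0,0],[0,0,0],[0,0,0],[0,0,0],[0,0,0],[0,0,0],[0,0,0],[0,0,0]]'

```text
clock: 8.57
position: [0.5821, 0.0658, 0.3014]
tool_rot: [-3.139, 0.434, 2.973]
force: [0.6, -0.6, -1.9]
grip_width: 0.009
```

Request:
move_arm --jaw '[255,255,255,255,255,255,255,255,255]' --dp '[[0,0,0],[0,0,0],[0,0,0],[0,0,0],[0,0,0],[0,0,0],[0,0,0],[0,0,0],[0,0,0]]' --rotation '[[0,0.015,0],[0,0.02,0],[0,0.02,0],[0,0.02,0],[0,0.02,0],[0,0.02,0],[0,0.022,0],[0,0,0],[0,0,0]]'

```text
clock: 9.7
position: [0.5814, 0.0657, 0.2991]
tool_rot: [-3.137, 0.002, 2.972]
force: [0.2, 0.6, -1.7]
grip_width: 0.0087
```

Run:
```python
from h import *
from workcell import *
import cv2
s=bot.observe();print(s["clock"],s["position"],s["tool_rot"],s["force"],s["moment"],s["grip_width"])
a=grab_frame("scene");b=grab_frame("side")
cv2.imwrite("pics/p3.png",np.hstack([cv2.resize(a[130:300,200:404],(400,333)),cv2.resize(b[90:300,250:502],(400,333))]))
```

```text
9.7 [0.5814 0.0657 0.2991] [-3.1373  0.0021  2.972 ] [ 0.2432  0.5912 -1.6761] [ 0.0371  0.0212 -0.0011] 0.008672891816981543
```

View pics/p3.png

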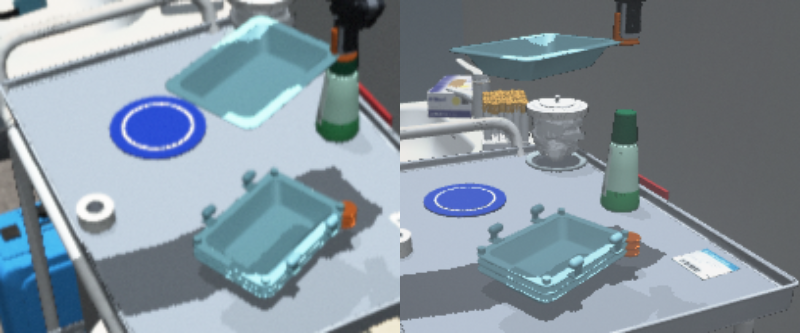

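The top tray is free and level, and the stack and the things around it look unmoved. Next I'll check the mat and the clearance around it.

Run:
```python
from h import *
import cv2
for n in("scene","side"):
    im=cv2.imread(f"pics/{n}0.png");m=cv2.inRange(cv2.cvtColor(im,cv2.COLOR_BGR2HSV),(105,120,60),(128,255,255));m[:170]=0;m[225:]=0;m[:,:250]=0;m[:,325:]=0
    e=cv2.convexHull(cv2.findNonZero(m)).reshape(-1,2)
    P=np.array([bp(n,p,.004)[:2] for p in e]);A=np.c_[2*P,np.ones(len(P))];x=np.linalg.lstsq(A,(P**2).sum(1),rcond=None)[0]
    print(n,x[:2],"dia",2*np.sqrt(x[2]+x[:2]@x[:2]))
print("canister base near",bp("scene",(332,160),0),bp("scene",(315,155),0),"lid left/right @.1",bp("scene",(314,122),.1))
```

```text
scene [0.4723 0.3634] dia 0.13830415042466807
side [0.4705 0.3611] dia 0.13702888997581603
canister base near [0.6807 0.4454 0.    ] [0.6455 0.4925 0.    ] lid left/right @.1 [0.6576 0.5215 0.1   ]
```

Request:
move_arm --jaw '[255,255,255,255,255,255,255,255,255,255]' --dp '[[0.0036,0.017,0],[0.0072,0.0339,0],[0.0093,0.0441,0],[0.01,0.0475,0],[0.01,0.0475,0],[0.01,0.0475,0],[0.0093,0.0441,0],[0.0072,0.0339,0],[0.005,0.0237,0],[0,0,0]]' --rotation '[[0,0,0],[0,0,0],[0,0,0],[0,0,0],[0,0,0],[0,0,0],[0,0,0],[0,0,0],[0,0,0],[0,0,0]]'

```text
clock: 11.05
position: [0.5706, 0.3441, 0.298]
tool_rot: [-3.137, 0.001, 2.974]
force: [-0.3, -0.7, -1.0]
grip_width: 0.0085
```

The circle fits put the mat at (0.4715, 0.362), and the canister is clear. Lowering.

Request:
move_arm --jaw '[255,255,255,255,255,255,255,255,255,255]' --dp '[[0,0.0015,0.01],[0,0,0.02],[0,0,0.03],[0,0,0.035],[0,0,0.03],[0,0,0.02],[0,0,0.013],[0,0,0],[0,0,0],[0,0,0]]' --rotation '[[0,0,0],[0,0,0],[0,0,0],[0,0,0],[0,0,0],[0,0,0],[0,0,0],[0,0,0],[0,0,0],[0,0,0]]'

```text
clock: 12.3
position: [0.5715, 0.3437, 0.1726]
tool_rot: [-3.138, 0.002, 2.972]
force: [0.8, 0.8, -1.7]
grip_width: 0.0082
```

Run:
```python
from h import *
from workcell import *
import cv2
s=bot.observe();print(s["clock"],s["position"],s["tool_rot"],s["force"],s["qd"],s["grip_width"])
a=grab_frame("scene");b=grab_frame("side")
cv2.imwrite("pics/p4.png",np.hstack([cv2.resize(a[110:270,230:422],(400,333),interpolation=cv2.INTER_CUBIC),cv2.resize(b[110:270,230:422],(400,333),interpolation=cv2.INTER_CUBIC)]))
# predicted rim corners, level tray
t=s["position"];yw=s["tool_rot"][2];off=np.array([np.cos(yw),np.sin(yw)]);c0=t[:2]+.1*off;ty=yw-np.pi+np.radians(35)
print("centre",c0,"mid z",t[2]-.0175,"yaw",np.degrees(ty))
for n,(ox,oy) in(("scene",(230,110)),("side",(230,110))):
    c=calibration(n);T=np.linalg.inv(c["T"])
    for lx,ly in((85,60),(-85,60),(-85,-60)):
        w=np.r_[c0+[np.cos(ty)*lx/1e3-np.sin(ty)*ly/1e3,np.sin(ty)*lx/1e3+np.cos(ty)*ly/1e3],t[2]-.0035,1]
        p=c["camera_matrix"]@(T@w)[:3];p=p[:2]/p[2];print(n,(lx,ly),(p-[ox,oy])*400/192+[400*(n=="side"),0])
```

```text
12.3 [0.5715 0.3437 0.1726] [-3.1382  0.0022  2.9722] [ 0.7644  0.7957 -1.6949] [-0.0001  0.0007 -0.0003  0.0036  0.0015 -0.0001 -0.0002] 0.008167464831739043
centre [0.473  0.3605] mid z 0.15514144687477693 yaw 25.296782816989147
scene (85, 60) [107.1028  30.5879]
scene (-85, 60) [15.5399 90.1232]
scene (-85, -60) [ 88.0151 126.8253]
side (85, 60) [539.7288  73.7516]
side (-85, 60) [434.692   97.4489]
side (-85, -60) [501.8906 115.3167]
```

View pics/p4.png

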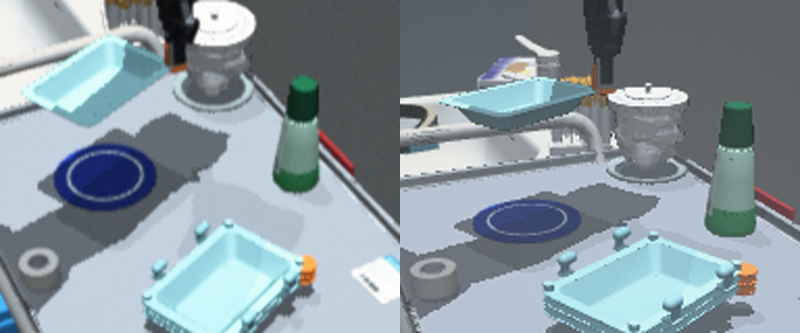

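The picture shows the tray level over the mat. Its rim corners sit within a few pixels of those predicted for a level tray, allowing for the rounded corners. The stack, bottle and tape are in place and the gripper is clear of the canister. Handing in.

```bash
python3 -c "
from workcell import workorder,bot
print(workorder.job_done());s=bot.observe();print(s['clock'],s['position'],s['grip_width'])"
```

```text
the job is handed in; nothing more can be done
None
the job is handed in; nothing more can be done
```

I peeled the top tray off by its orange tab and handed the job in with the gripper still holding it over the blue mat, at about 12.4 s on the robot's clock.

- **Peel:** I pinched the tab with 80 N and turned the tray about 25° around the far corner. That raised the tab corner about 83 mm while the far corner stayed on the stack. Then I lifted it straight up, levelled it and carried it over.
- **Final position:** From the arm's measured pose, the tray's centre is at about (0.473, 0.3605), about 2 mm from the measured mat centre (0.4715, 0.362). Its middle is about 155 mm above the trolley top, tilted less than 0.3° by the tool reading, and the arm is still.
- **Last pictures:** In both fixed cameras the tray's corners fit a level tray there to within a few pixels, so a small slip in the jaws can't be ruled out. The stack, bottle, tape and the visible part of the gauze look undisturbed, and nothing touches the tray.
- **Disagreements:** The cameras differed by about 3 mm on the tab. On the mat, the wrist camera read about 6 mm further out in x than the fixed ones; I used the fixed cameras' circle fits there. The gripper reads 8–9 mm on the 10 mm tab.
- **Not checked:** After hand-in the robot gave no further readings, so I have none for the final second.

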